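# Put the soap and the cleaner back into the divided caddy

### The arm

A 6-joint arm with a two-finger parallel gripper is mounted at the origin on a cart in front of the work surface, level with it; the furniture and walls round the work are solid. World frame = base frame: x ahead of the robot, y to its left, z up, the work surface at z = 0. Lengths are in m, angles in rad, forces in N, time in s.
With the tool pointing down it reaches from about 0.35 to 1 m from the base axis. Payload 7.1 kg.
Tool frame: the origin (TCP) lies between the finger pads; the fingertips stand 22 mm ahead of it and the grasp point (between the pads) lies 3 mm ahead of it; x points along the fingers, y is the direction in which the jaws open and shut, and the axes are right-handed (so a half turn about x gives the same grasp; the last joint's range is limited). The gripper opens to 85 mm and grips with 20 to 120 N. Pads are 22 mm wide; open, the fingers measure 114 mm over their backs; the gripper's body (76 mm by 85 mm) begins 54 mm behind the grasp point. The pads swing forward as they close: fully open they stand 13 mm farther back than shut.
Start: joints at [1.202, 0.423, 1.63, -0, 1.089, -0.019], TCP at [0.214, 0.587, 0.253] pointing down, gripper open.
Joint ranges: [-3, 3], [-0.9, 2.11], [0.09, 2.58], [-1.31, 4.45], [0.11, 2.69], [-2.54, 2.54]. Speed limits (rad/s): [2.39, 2.39, 3.01, 3.14, 3.14, 3.14].

### API

Orientations are given as a rotation vector (axis times angle).
In Python, from rig import manip gives the robot as it stands. The module is installed in compiled form; this text tells all that it offers. Calls block until the motion is done:
- manip.move_to(position, orientation): joint-space move of the TCP to a pose.
- manip.servo_line(position, orientation=None, rate=0.15): straight line of the TCP; orientation=None keeps the orientation; rate is the mean speed in m/s.
- manip.set_joints(angles): joint-space move.
- manip.command_gripper(opening, f_grip=None): finger opening in m; f_grip is the grip in N (None keeps the last); returns when the fingers have stopped.
- manip.hold(seconds).
- manip.solve_ik(position, orientation): joint angles nearest the present ones, or None.
- manip.camera(name): name is "scene" or "top" or "wrist"; returns a dict with "image" (420x560x3 uint8, red, green, blue), "fx", "fy", "cx", "cy" (pixels), "k1" (the pictures are not rectified: a ray, as slopes to the right and down, at radius r is drawn at 1 + k1 r^2 times it, then the intrinsics apply), "cam_to_world" (4x4, takes a point from camera to world coordinates); the wrist camera has in their place "mount" (4x4, takes a point from camera to tool coordinates, whose origin is the TCP and whose axes are the tool frame's). Camera axes: x right, y down, z forward; pixel columns grow to the right and rows downward; lengths in m; the calibration is good to about 2 mm. A picture is of the moment at which its call begins: read the wrist's pose just before it. There is no depth.
A pose or a line that the arm cannot do raises manip.IKError and nothing moves.
- manip.sign_off(): hands the job in, once; it reports no verdict.
Readings, each from a call of its own:
- manip.get_time(): time.
- manip.get_joint_positions(): joint angles.
- manip.get_joint_vel(): joint speeds.
- manip.get_tau(): joint torques, N m.
- manip.get_position(): TCP position.
- manip.get_ee_rot(): TCP orientation.
- manip.get_contact_force(): force on the tool from outside, world axes, zero at the start.
- manip.get_torque(): the same for the moment, N m.
- manip.get_width(): finger opening in m.
Only numpy, scipy, OpenCV 4.12 (cv2) and the standard library are available. Lean on these libraries where they do the work, as an engineer would, in place of code of your own. Each camera call takes 0.05 s, during which the arm holds its last target.

### The job

Finish packing the wooden cleaning caddy, one bottle to a cell. The flat dish-soap bottle is lying on its side: stand it upright on the worktop and let go, then take it again by its cap from above and lower it into the slim cell between the two bottles already packed. Put the green cleaner bottle upright into the empty cell at the caddy's end, leaving the packed bottles in their cells and neither shoving nor knocking over anything else.

Things in the scene. Friction and masses are not known exactly. Their poses are not given: they have to be found in the camera images.
- caddy: Light wooden caddy, fixed, 330 mm (its x) by 104 mm (y); origin at the centre of its underside; at yaw 0 its -x end faces the robot. Floor top at 8 mm, long sides up to 100 mm, 6 mm dividers up to 95 mm, raised ends up to 142 mm. Cells along x, 90 mm wide in y: empty end cell at x -114 (84 mm long), glass bottle's at -28 (76), empty slim cell at +39 (46), purple bottle's at +112 (88)
- slim_cell (a point): centre of the floor of the slim cell (46 mm along x, 90 mm along y, walls rising 87 to 92 mm above this point); axes as the caddy. The bottles on both sides of it stand higher than its walls
- end_cell (a point): centre of the floor of the empty end cell (84 mm along x, 90 mm along y, walls 87 to 92 mm above this point, the end panel 134 mm); axes as the caddy
- soap_mid (a point): Flat dish-soap bottle, pale with an orange cap, 188 mm tall, 38 mm thick (x), 58 mm wide (y), 0.12 kg. Point at its centre, 94 mm above its foot; z from foot to cap. Fingers close on 51 mm across its width from 15 to 62 mm above the foot, less above; round cap 34 mm across at 157-171 mm, nozzle 19 mm across above it. Starts lying on a broad face, axis 17 mm up, cap towards the robot and its right
- cleaner_mid (a point): Green cleaner bottle, round, 73 mm across, 195 mm tall, 0.55 kg, standing upright on the worktop. This point is its centre, 97.5 mm above its foot, z up its axis. Red cap 31 mm across from 160 to 195 mm above the foot
- purple_bottle_mid (a point): Purple bottle, 82 mm across, 220 mm tall, standing in the caddy's far cell; this point is its centre, 110 mm above its foot. Stays there
- glass_bottle_mid (a point): Clear glass bottle, 68 mm across, 198 mm tall with a slender neck, standing in the caddy between the end cell and the slim cell; this point is its centre, 99 mm above its foot. Stays there
- rice_jar_mid (a point): Glass jar with a dark green lid, 96 mm across, 141 mm tall, loose, at the back of the worktop; this point is its centre. Leave it alone
- tin_mid (a point): Food tin with a paper label, 75 mm across, 110 mm tall, loose, at the back of the worktop; this point is its centre. Leave it alone
Mind the look-alikes: they are no part of the job. Leave any blue or orange look-alike of the part that bears glass_bottle_mid alone.

How it is judged:
On the way:
1. the soap bottle stands upright on the worktop, let go (angle between soap_mid's own z axis and vertical below 0.1 rad and height (world z) of soap_mid between 0.085 and 0.099 m and contact force between the fingers and soap below 0.05 N), for 0.2 s.
At the end, for the whole second after the job is handed in: The soap bottle stands upright on the floor of the slim cell and the green cleaner upright on the floor of the end cell (each within 9 degrees of upright, in its cell, down on its floor within 12 mm); the purple and the clear glass bottle still stand upright in their own cells (x of soap_mid in the frame of slim_cell between -0.014 and 0.014 m and y of soap_mid in the frame of slim_cell between -0.025 and 0.025 m and z of soap_mid in the frame of slim_cell between 0.082 and 0.106 m and angle between each of soap_mid, cleaner_mid, purple_bottle_mid, glass_bottle_mid's own z axis and vertical below 0.15 rad and x of cleaner_mid in the frame of end_cell between -0.016 and 0.016 m and y of cleaner_mid in the frame of end_cell between -0.016 and 0.016 m and z of cleaner_mid in the frame of end_cell between 0.0855 and 0.1095 m and x of purple_bottle_mid in the frame of caddy between 0.092 and 0.132 m and height (world z) of purple_bottle_mid below 0.13 m and x of glass_bottle_mid in the frame of caddy between -0.048 and -0.008 m and height (world z) of glass_bottle_mid below 0.119 m); the robot touches nothing.
It fails at once if a packed bottle, the cleaner, the jar or the tin is knocked over (tilted by more than 0.5 rad) (angle between any of purple_bottle_mid, glass_bottle_mid, cleaner_mid, rice_jar_mid, tin_mid's own z axis and vertical above 0.5 rad).
It fails at once if a packed bottle is taken out of its cell, or the jar or the tin is shoved by more than 50 mm (distance of any of purple_bottle_mid, glass_bottle_mid, rice_jar_mid, tin_mid from where it was at the start of the episode above 0.05 m).
It also fails if it takes over 72 s, if anything falls off the work surface, if the arm or the gripper's body presses on something with over 40 N, if the wrist force passes 120 N, or if a joint passes its speed limit or range.

## Working session

There is one attempt and no reset: what is moved stays moved. The work goes in short steps, each a Python script; the robot and the scene stay as the last script left them, time stands still between calls to the robot, and variables do not carry over. Pictures are saved under pics/ and viewed, and the job is handed in when it is done.

```bash
mkdir -p pics; ls
python3 - <<'E'
from rig import manip
import cv2,numpy as np
for n in("scene","top","wrist"):
    c=manip.camera(n); cv2.imwrite(f"pics/{n}0.png",c["image"][:,:,::-1])
    print(n,{k:(np.round(v,4).tolist() if k!='image' else 0) for k,v in c.items()})
print(manip.get_time(),manip.get_ee_rot(),manip.get_width())
E
```

```text
pics
scene {'image': 0, 'fx': 467.7581, 'fy': 467.7581, 'cx': 277.7959, 'cy': 200.9269, 'k1': -0.0885, 'cam_to_world': [[0.5867, -0.5058, 0.6324, -0.0248], [-0.8096, -0.3834, 0.4445, -0.4191], [0.0176, -0.7727, -0.6345, 0.6833], [0.0, 0.0, 0.0, 1.0]]}
top {'image': 0, 'fx': 384.1057, 'fy': 384.1057, 'cx': 281.8413, 'cy': 205.5035, 'k1': -0.0271, 'cam_to_world': [[-0.0162, -0.9883, 0.1518, 0.4224], [-0.999, 0.0097, -0.0432, 0.0164], [0.0412, -0.1523, -0.9875, 0.9602], [0.0, 0.0, 0.0, 1.0]]}
wrist {'image': 0, 'fx': 332.9084, 'fy': 332.9084, 'cx': 279.6022, 'cy': 213.9503, 'k1': -0.078, 'mount': [[0.0004, -0.2645, 0.9644, -0.1208], [1.0, 0.001, -0.0001, -0.001], [-0.001, 0.9644, 0.2645, -0.0677], [0.0, 0.0, 0.0, 1.0]]}
0.15 [ 0.27355644  1.55358394 -0.2754433 ] 0.08544754149125877
```

View pics/scene0.png

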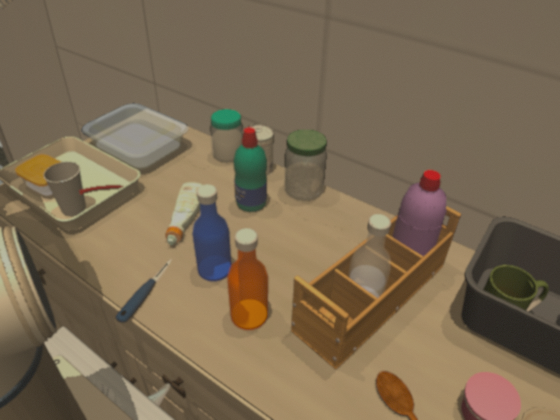

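View pics/top0.png

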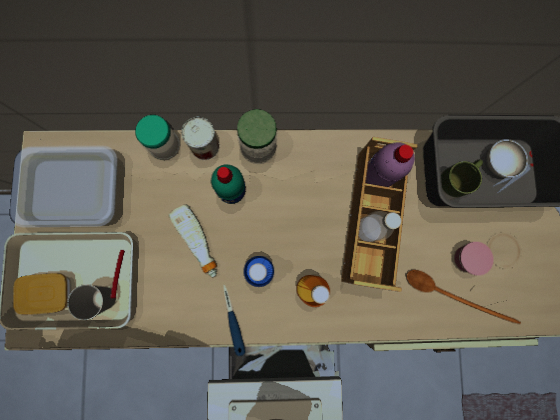

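The top view shows the soap bottle lying at about (192,240) with its cap at (210,268). The green cleaner's red cap is at (224,174), and the caddy spans about (350–415, 140–290). The packed clear bottle has its cap at (393,220). The blue (259,270) and orange (314,290) bottles are look-alikes that I leave alone.

```bash
cat > h.py <<'E'
from rig import manip
import cv2,numpy as np
from scipy.spatial.transform import Rotation as R
def ray(c,uv,T=None):
    T=np.array(c["cam_to_world"]) if T is None else T
    K=np.array([[c["fx"],0,c["cx"]],[0,c["fy"],c["cy"]],[0,0,1.]])
    p=cv2.undistortPoints(np.array([[uv]],float),K,np.array([c["k1"],0,0,0,0.]))[0,0]
    d=T[:3,:3]@np.array([p[0],p[1],1]); return T[:3,3],d/np.linalg.norm(d)
def onz(c,uv,z,T=None):
    o,d=ray(c,uv,T); return o+d*(z-o[2])/d[2]
def two(r1,r2):
    A=np.stack([r1[1],-r2[1]],1); s=np.linalg.lstsq(A,r2[0]-r1[0],rcond=None)[0]
    a=r1[0]+s[0]*r1[1]; b=r2[0]+s[1]*r2[1]; return (a+b)/2,np.linalg.norm(a-b)
def proj(c,P,T=None):
    T=np.array(c["cam_to_world"]) if T is None else T
    q=T[:3,:3].T@(np.array(P)-T[:3,3]); s=q[:2]/q[2]; s=s*(1+c["k1"]*(s@s))
    return np.array([c["fx"]*s[0]+c["cx"],c["fy"]*s[1]+c["cy"]])
def save(n,img,crop=None,k=1):
    if crop: x0,y0,x1,y1=crop; img=img[y0:y1,x0:x1]
    cv2.imwrite(f"pics/{n}.png",cv2.resize(img,None,fx=k,fy=k,interpolation=cv2.INTER_CUBIC)[:,:,::-1])
def toolT():
    T=np.eye(4); T[:3,:3]=R.from_rotvec(manip.get_ee_rot()).as_matrix(); T[:3,3]=manip.get_position(); return T
E
python3 - <<'E'
from h import *
c=manip.camera("top"); s=manip.camera("scene")
save("t_caddy",c["image"],(340,125,430,300),3.4)
save("t_soap",c["image"],(150,150,290,290),4)
save("s_caddy",s["image"],(280,160,480,360),3)
for n,cc in(("top",c),("scene",s)):
    h=cv2.cvtColor(cc["image"],cv2.COLOR_RGB2HSV)
    m=((h[...,0]<6)|(h[...,0]>172))&(h[...,1]>170)&(h[...,2]>90)
    k,l,st,ce=cv2.connectedComponentsWithStats(m.astype(np.uint8))
    print(n,[(st[i].tolist(),ce[i].round(1).tolist()) for i in range(1,k) if st[i,4]>25])
E
```

```text
top [([399, 145, 14, 14, 158], [405.6, 151.3]), ([218, 167, 12, 11, 101], [223.0, 172.0]), ([111, 250, 12, 47, 107], [115.7, 275.3])]
scene [([244, 128, 11, 17, 128], [248.6, 135.0]), ([424, 170, 16, 19, 236], [431.1, 178.5])]
```

View pics/t_caddy.png

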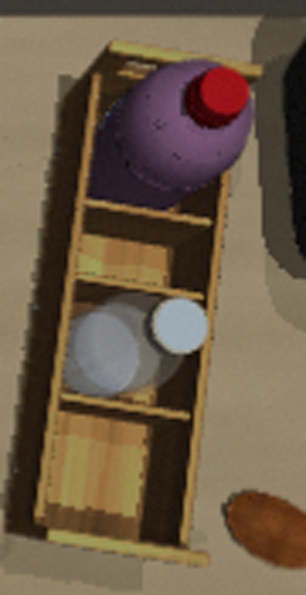

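View pics/t_soap.png

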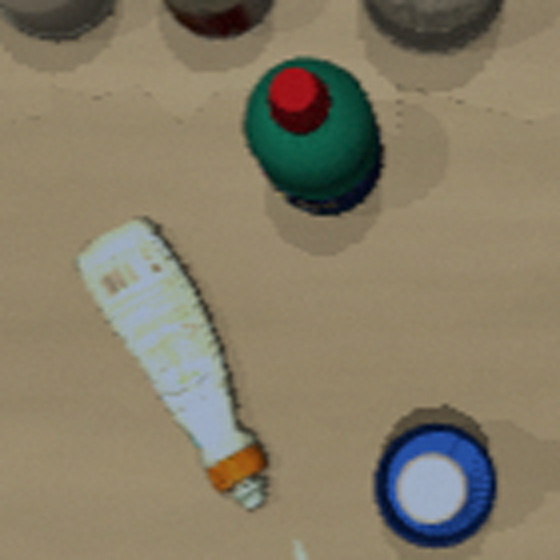

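View pics/s_caddy.png

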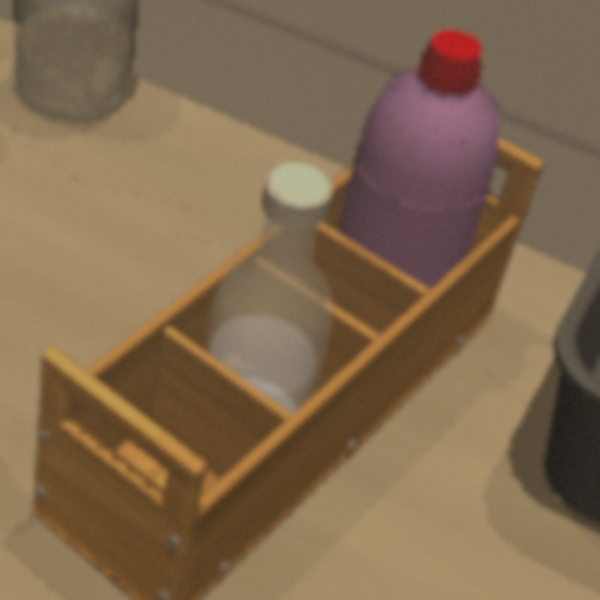

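The crops confirm the layout. In the top crop the near end panel runs (50,545)–(208,567) and the far panel (113,42)–(262,68). The empty cells are the near-end one and the third one (slim). The soap bottle lies with its orange cap toward lower right, and the green cleaner has a red cap and dark label. Next I cast these onto their planes.

Run:
```python
from h import *
c=manip.camera("top"); s=manip.camera("scene")
f=lambda x,y:(340+(x+.5)/3.4-.5,125+(y+.5)/3.4-.5)
N=[onz(c,f(*p),.142) for p in((50,545),(208,567),(113,42),(262,68))]
print(np.round(N,4)); 
a=(N[0]+N[1])/2;b=(N[2]+N[3])/2; print("len",np.linalg.norm(b-a),"w",np.linalg.norm(N[0]-N[1]),np.linalg.norm(N[2]-N[3]))
cen=(a+b)/2; yaw=np.arctan2(*(b-a)[1::-1]); print("caddy top",cen,yaw)
# dividers z .095 in top: mid of edges
for n,pp in(("div",((85,207),(210,221))),("div",((75,283),(203,297))),("div",((62,400),(189,414)))):
    p=np.mean([onz(c,f(*q),.095) for q in pp],0); d=(p-cen); print(n,"local x",d@[np.cos(yaw),np.sin(yaw),0],d@[-np.sin(yaw),np.cos(yaw),0])
# scene
g=lambda x,y:(280+(x+.5)/3-.5,160+(y+.5)/3-.5)
for p in((48,352),(203,470),(540,163)):print("scene corner",np.round(onz(s,g(*p),.142),4))
# check two-ray corner heights
for pt,ps in((f(50,545),g(48,352)),(f(208,567),g(203,470)),(f(262,68),g(541,162))): print("2view",two(ray(c,pt),ray(s,ps)))
# cleaner cap
print("clean cap 2view",two(ray(c,(223,171.5)),ray(s,(249,132))))
k=lambda x,y:(150+(x+.5)/4-.5,150+(y+.5)/4-.5)
print("cap top z.195",onz(c,k(292,90),.195))
print("purple cap top",onz(c,f(219,92),.228),"glass cap",onz(c,f(180,322),.206))
# soap
h=cv2.cvtColor(c["image"],cv2.COLOR_RGB2HSV)
m=np.zeros(h.shape[:2],np.uint8); 
sub=h[195:285,160:230]
mm=((sub[...,2]>150)&(sub[...,1]<90))|((sub[...,0]<16)&(sub[...,1]>150)&(sub[...,2]>80))
kk,l,st,ce=cv2.connectedComponentsWithStats(mm.astype(np.uint8)); i=1+np.argmax(st[1:,4]); print(st[i])
ys,xs=np.where(l==i); P=np.array([onz(c,(x+160,y+195),.019)[:2] for x,y in zip(xs,ys)])
o=(sub[...,0]<16)&(sub[...,1]>150)&(sub[...,2]>80); yy,xx=np.where(o); cap=onz(c,(xx.mean()+160,yy.mean()+195),.019); print("cap",cap,o.sum())
mu=P.mean(0);u=np.linalg.svd(P-mu,full_matrices=False)[2][0]; u*=np.sign(u@(cap[:2]-mu))
t=(P-mu)@u; w=(P-mu)@[-u[1],u[0]]; print("mu",mu,"dir",u,np.arctan2(u[1],u[0]),"t",t.min(),t.max(),"cap t",(cap[:2]-mu)@u)
for a in np.arange(t.min(),t.max(),.01): q=w[(t>=a)&(t<a+.01)]; print(round(a-t.min(),3),q.min().round(4),q.max().round(4))
foot=mu+u*t.min(); print("foot",foot,"nozzle",mu+u*t.max())
```

```text
[[ 0.377  -0.1698  0.142 ]
 [ 0.3614 -0.2688  0.142 ]
 [ 0.7018 -0.2265  0.142 ]
 [ 0.6839 -0.3258  0.142 ]]
len 0.3286390491925142 w 0.10021536157947211 0.1009098133886713
caddy top [ 0.53101536 -0.24772899  0.142     ] -0.1740965208818377
div local x 0.06497875575275038 0.0010972898478747157
div local x 0.011769720150257368 0.000730773333974841
div local x -0.06826180622937125 0.0003849636488805249
scene corner [ 0.383 -0.169  0.142]
scene corner [ 0.3658 -0.2693  0.142 ]
scene corner [ 0.6832 -0.3237  0.142 ]
2view (array([ 0.37827635, -0.17002173,  0.14661129]), np.float64(0.0033243452506605147))
2view (array([ 0.36251667, -0.2690539 ,  0.14491305]), np.float64(0.003089611805071721))
2view (array([ 0.68302592, -0.32458616,  0.14358838]), np.float64(0.0012546863138127753))
clean cap 2view (array([0.61205402, 0.10293793, 0.18881017]), np.float64(0.0017014931422869974))
cap top z.195 [0.60981598 0.10237844 0.195     ]
purple cap top [ 0.64171222 -0.26282038  0.228     ] glass cap [ 0.50798497 -0.23840472  0.206     ]
[  10    8   46   66 1108]
cap [0.4202131  0.15352719 0.019     ] 59
mu [0.50039371 0.19792481] dir [-0.86716857 -0.49801473] -2.6202847516533545 t -0.07933684655123031 0.09983379007056334 cap t 0.0916407703339769
0.0 -0.0197 0.0192
0.01 -0.0244 0.021
0.02 -0.0258 0.0237
0.03 -0.0263 0.0244
0.04 -0.0254 0.025
0.05 -0.024 0.0256
0.06 -0.0231 0.0262
0.07 -0.0227 0.0245
0.08 -0.0211 0.0242
0.09 -0.0202 0.0225
0.1 -0.0207 0.021
0.11 -0.0191 0.0184
0.12 -0.0196 0.0157
0.13 -0.0167 0.0131
0.14 -0.0142 0.0105
0.15 -0.0159 0.0097
0.16 -0.0118 0.0135
0.17 -0.0006 0.0141
foot [0.56919213 0.23743572] nozzle [0.41382098 0.14820611]
```

```bash
cat >> h.py <<'E'
def rv(d,y):
    d=np.array(d,float);d/=np.linalg.norm(d);y=np.array(y,float);y-=d*(y@d);y/=np.linalg.norm(y)
    return R.from_matrix(np.stack([d,y,np.cross(d,y)],1)).as_rotvec()
def down(a):  # tool down, jaw axis at angle a
    return rv([0,0,-1],[np.cos(a),np.sin(a),0])
E
python3 - <<'E'
from h import *
c=manip.camera("top")
k=lambda x,y:(150+(x+.5)/4-.5,150+(y+.5)/4-.5)
f=onz(c,k(113,243),.012);t=onz(c,k(253,506),.017);cp=onz(c,k(237,468),.022)
print(f,t,cp,np.linalg.norm(t-f),np.linalg.norm(cp-f))
u=(t-f)[:2];u/=np.linalg.norm(u);print(u,np.arctan2(u[1],u[0]))
u3=np.array([*u,0]);z=np.array([0,0,1.])
G=f+u3*.065
for th in np.radians([15,20,25,30]):
  for sg in(1,-1):
    d=-z*np.cos(th)-u3*np.sin(th);y=sg*np.cross(z,u3)
    q=manip.solve_ik([G[0],G[1],.024],rv(d,y))
    # upright: rotation about axis u x z
    ax=np.cross(u3,z); Rr=R.from_rotvec(ax*np.pi/2)
    d2,y2=Rr.apply(d),Rr.apply(y)
    for pos in((.5,.15),(.55,.18),(.6,.0),(.6,.2)):
      ok=[]
      for psi in np.arange(-180,180,15):
        Z=R.from_rotvec(z*np.radians(psi)); dd,yy=Z.apply(d2),Z.apply(y2)
        qq=manip.solve_ik([pos[0],pos[1],.065],rv(dd,yy))
        if qq is not None: ok.append((int(np.degrees(np.arctan2(dd[1],dd[0]))),np.round(qq,1).tolist()))
      print(int(np.degrees(th)),sg,None if q is None else np.round(q,2),pos,[o[0] for o in ok])
E
```

```text
[0.55844248 0.23240531 0.012     ] [0.39714662 0.14397501 0.017     ] [0.41990277 0.15306144 0.022     ] 0.18401432753216349 0.15996468627640922
[-0.87686346 -0.48073951] -2.6400947747448265
14 1 [0.34 0.63 2.07 0.23 0.18 1.18] (0.5, 0.15) [28, 43, 58, 73, 88, 103, 118, 133, 148, 163, 178, -166, -151, -136, -121, -106, -91, -76, -61, -16, -1, 13]
14 1 [0.34 0.63 2.07 0.23 0.18 1.18] (0.55, 0.18) [28, 43, 58, 73, 88, 103, 118, 133, 148, 163, 178, -166, -151, -136, -121, -106, -91, -76, -61, -16, -1, 13]
14 1 [0.34 0.63 2.07 0.23 0.18 1.18] (0.6, 0.0) [28, 43, 58, 73, 88, 103, 118, 133, 148, 163, 178, -166, -151, -136, -121, -106, -91, -76, -46, -31, -16, -1, 13]
14 1 [0.34 0.63 2.07 0.23 0.18 1.18] (0.6, 0.2) [28, 43, 58, 73, 88, 103, 118, 133, 148, 163, 178, -166, -151, -136, -121, -106, -91, -76, -61, -16, -1, 13]
14 -1 [ 0.34  0.63  2.07  0.23  0.18 -1.96] (0.5, 0.15) [28, 43, 58, 73, 88, 103, 118, 133, 148, 163, 178, -166, -151, -136, -121, -106, -91, -76, -61, -16, -1, 13]
14 -1 [ 0.34  0.63  2.07  0.23  0.18 -1.96] (0.55, 0.18) [28, 43, 58, 73, 88, 103, 118, 133, 148, 163, 178, 
[... 3340 characters left out ...]
3, 178, -166, -151, -136, -121, -106, -91, -76, -61, -16, -1, 13]
29 -1 [0.31 0.67 2.21 2.77 0.27 1.76] (0.5, 0.15) [28, 43, 58, 73, 88, 103, 118, 133, 148, 163, 178, -166, -151, -136, -121, -106, -91, -76, -61, -16, -1, 13]
29 -1 [0.31 0.67 2.21 2.77 0.27 1.76] (0.55, 0.18) [28, 43, 58, 73, 88, 103, 118, 133, 148, 163, 178, -166, -151, -136, -121, -106, -91, -76, -61, -16, -1, 13]
29 -1 [0.31 0.67 2.21 2.77 0.27 1.76] (0.6, 0.0) [28, 43, 58, 73, 88, 103, 118, 133, 148, 163, 178, -166, -151, -136, -121, -106, -91, -76, -31, -16, -1, 13]
29 -1 [0.31 0.67 2.21 2.77 0.27 1.76] (0.6, 0.2) [28, 43, 58, 73, 88, 103, 118, 133, 148, 163, 178, -166, -151, -136, -121, -106, -91, -76, -61, -16, -1, 13]
```

Run:
```python
from h import *
f=np.array([.5605,.2335,0]);z=np.array([0,0,1.]);a=-2.635;u3=np.array([np.cos(a),np.sin(a),0]);G=f+u3*.068
q0=manip.get_joint_positions()
for th in np.radians([0,6,12]):
    d=-z*np.cos(th)-u3*np.sin(th);y=-np.cross(z,u3)
    q=manip.solve_ik([G[0],G[1],.024],rv(d,y)); print("TH",np.degrees(th),np.round(q,2))
    if q is None: continue
    Rr=R.from_rotvec(np.cross(u3,z)*np.pi/2); d2,y2=Rr.apply(d),Rr.apply(y); L=[]
    for pos in((.45,.2),(.5,.2),(.55,.15),(.5,.15),(.6,.0),(.6,.2)):
      for psi in np.arange(-180,180,10):
        Z=R.from_rotvec(z*np.radians(psi)); dd,yy=Z.apply(d2),Z.apply(y2)
        qq=manip.solve_ik([pos[0],pos[1],.072],rv(dd,yy))
        if qq is not None: L.append((np.abs(qq-q).max(),pos,int(np.degrees(np.arctan2(dd[1],dd[0]))),np.round(qq,2).tolist()))
    for l in sorted(L,key=lambda l:l[0])[:7]: print(l)
```

```text
TH 0.0 [ 0.36  0.67  1.92 -0.    0.56 -1.72]
(np.float64(1.119220191650263), (0.45, 0.2), 109, [-0.14, 1.11, 1.79, 1.11, 1.68, -1.36])
(np.float64(1.1508063387352776), (0.5, 0.15), -70, [0.77, 1.12, 1.71, -1.15, 1.7, -1.85])
(np.float64(1.1556532645514976), (0.45, 0.2), -60, [0.93, 1.11, 1.79, -1.16, 1.67, -1.79])
(np.float64(1.1579073774432818), (0.5, 0.2), 109, [-0.13, 1.12, 1.68, 1.13, 1.72, -1.27])
(np.float64(1.177792897231242), (0.5, 0.15), 99, [-0.25, 1.12, 1.76, 1.18, 1.67, -1.33])
(np.float64(1.1793306494013018), (0.45, 0.2), -70, [0.89, 1.12, 1.7, -1.03, 1.74, -1.84])
(np.float64(1.1889591397945285), (0.5, 0.15), 109, [-0.21, 1.13, 1.67, 1.06, 1.75, -1.27])
TH 6.000000000000001 [ 0.35  0.65  1.98  0.04  0.41 -1.76]
(np.float64(1.1722423411116867), (0.5, 0.15), 99, [-0.25, 1.06, 1.79, 1.16, 1.58, -1.3])
(np.float64(1.1763299974058956), (0.45, 0.2), -60, [0.93, 1.06, 1.82, -1.14, 1.58, -1.81])
(np.float64(1.1774211797687903), (0.45, 0.2), 109, [-0.14, 1.06, 1.82, 1.09, 1.59, -1.33])
(np.float64(1.1870432072294559), (0.45, 0.2), 99, [-0.17, 1.05, 1.91, 1.23, 1.53, -1.4])
(np.f
[... 249 characters left out ...]
8, 1.61, -1.21])
TH 12.000000000000002 [ 0.34  0.64  2.04  0.13  0.26 -1.86]
(np.float64(1.1657420528451108), (0.5, 0.15), 89, [-0.27, 0.99, 1.91, 1.28, 1.42, -1.34])
(np.float64(1.1730553805059558), (0.45, 0.2), 99, [-0.16, 0.99, 1.94, 1.21, 1.43, -1.37])
(np.float64(1.1854913653700012), (0.55, 0.15), 89, [-0.24, 1.01, 1.81, 1.29, 1.44, -1.25])
(np.float64(1.2026209961275662), (0.5, 0.2), 99, [-0.15, 1.0, 1.83, 1.22, 1.46, -1.28])
(np.float64(1.234004678405317), (0.6, 0.0), 79, [-0.47, 1.03, 1.69, 1.23, 1.49, -1.16])
(np.float64(1.2342462035132606), (0.5, 0.15), 99, [-0.24, 1.0, 1.81, 1.13, 1.49, -1.27])
(np.float64(1.239654780334869), (0.6, 0.2), 89, [-0.14, 1.02, 1.72, 1.37, 1.43, -1.17])
```

Run:
```python
from h import *
c=manip.camera("top")
for n,p,zz in(("blue cap",(257.5,271),.19),("orange cap",(321,295),.19),("tin",(198,134),.11),("jar",(256,127),.141),("tray rim R",(133,280),.05),("tray rim topR",(133,234),.05),("box rim botR",(117,222),.06),("knife top",(224,287),.005),("knife handle end",(240,352),.02)): print(n,onz(c,p,zz).round(3))
f=np.array([.5605,.2335,0]);z=np.array([0,0,1.]);a=-2.635;u3=np.array([np.cos(a),np.sin(a),0]);G=f+u3*.068
th=np.radians(12)
d=-z*np.cos(th)-u3*np.sin(th);y=-np.cross(z,u3)
Rr=R.from_rotvec(np.cross(u3,z)*np.pi/2); d2,y2=Rr.apply(d),Rr.apply(y); a0=np.arctan2(d2[1],d2[0])
for pos in((.55,.15),(.58,.2),(.62,.22),(.55,.1)):
  for ang in(-60,-45,-30,-15,0,20,40,60):
    Z=R.from_rotvec(z*(np.radians(ang)-a0)); dd,yy=Z.apply(d2),Z.apply(y2)
    qq=manip.solve_ik([pos[0],pos[1],.072],rv(dd,yy)); print(pos,ang,None if qq is None else np.round(qq,2))
```

```text
blue cap [0.41  0.033 0.19 ]
orange cap [ 0.361 -0.092  0.19 ]
tin [0.721 0.169 0.11 ]
jar [0.726 0.035 0.141]
tray rim R [0.392 0.323 0.05 ]
tray rim topR [0.498 0.327 0.05 ]
box rim botR [0.526 0.362 0.06 ]
knife top [0.37  0.118 0.005]
knife handle end [0.221 0.079 0.02 ]
(0.55, 0.15) -60 [ 0.73  1.01  1.79 -1.31  1.44 -1.91]
(0.55, 0.15) -45 None
(0.55, 0.15) -30 [ 0.71  1.    2.09  4.39  1.34 -1.63]
(0.55, 0.15) -15 [ 0.62  1.02  2.21  4.01  1.42 -1.5 ]
(0.55, 0.15) 0 [ 0.46  1.06  2.29  3.59  1.55 -1.48]
(0.55, 0.15) 20 [ 0.15  1.08  2.32  2.95  1.61 -1.62]
(0.55, 0.15) 40 [-0.11  1.03  2.24  2.35  1.46 -1.67]
(0.55, 0.15) 60 [-0.23  1.    2.09  1.85  1.35 -1.52]
(0.58, 0.2) -60 [ 0.76  1.03  1.66 -1.27  1.48 -2.  ]
(0.58, 0.2) -45 None
(0.58, 0.2) -30 None
(0.58, 0.2) -15 [ 0.68  1.    2.1   4.09  1.34 -1.61]
(0.58, 0.2) 0 [ 0.54  1.02  2.2   3.68  1.42 -1.53]
(0.58, 0.2) 20 [ 0.28  1.04  2.24  3.08  1.5  -1.58]
(0.58, 0.2) 40 [ 0.03  1.02  2.19  2.48  1.41 -1.61]
(0.58, 0.2) 60 [-0.11  0.99  2.05  1.96  1.32 -1.47]
(0.62, 0.22) -60 [ 0.74  1.06  1.56 -1.28  1.49 -2.08]
(0.62, 0.22) -45 None
(0.62, 0.22) -30 None
(0.62, 0.22) -15 [ 0.66  0.99  2.02  4.09  1.28 -1.68]
(0.62, 0.22) 0 [ 0.54  1.    2.11  3.68  1.34 -1.59]
(0.62, 0.22) 20 [ 0.3   1.01  2.16  3.1   1.39 -1.57]
(0.62, 0.22) 40 [ 0.08  1.    2.11  2.52  1.33 -1.55]
(0.62, 0.22) 60 [-0.06  0.99  1.97  1.99  1.28 -1.4 ]
(0.55, 0.1) -60 None
(0.55, 0.1) -45 None
(0.55, 0.1) -30 [ 0.62  1.01  2.15  4.28  1.37 -1.56]
(0.55, 0.1) -15 [ 0.5   1.04  2.26  3.89  1.48 -1.46]
(0.55, 0.1) 0 [ 0.31  1.08  2.33  3.44  1.62 -1.49]
(0.55, 0.1) 20 [-0.02  1.08  2.33  2.78  1.61 -1.67]
(0.55, 0.1) 40 [-0.25  1.03  2.23  2.21  1.43 -1.67]
(0.55, 0.1) 60 [-0.35  0.99  2.06  1.73  1.35 -1.49]
```

Run:
```python
from h import *
f=np.array([.5605,.2335,0]);z=np.array([0,0,1.]);a=-2.635;u3=np.array([np.cos(a),np.sin(a),0]);G=f+u3*.068
manip.move_to([G[0],G[1],.22],rv(-z,-np.cross(z,u3)))
print(manip.get_time(),manip.get_position(),manip.get_joint_positions().round(2))
T=toolT(); c=manip.camera("wrist"); M=T@np.array(c["mount"])
np.savez("w1.npz",img=c["image"],M=M); save("w1",c["image"],None,1.4)
for P in(f+[0,0,.017],G+[0,0,.017],f+u3*.164+[0,0,.017],f+u3*.188+[0,0,.017]): print(proj(c,P,M)*1.4)
```

```text
2.2083 [0.50102779 0.20106985 0.22011782] [ 0.36  0.34  1.85  0.    0.95 -1.72]
[390.75789147 360.22584912]
[390.83146569 271.08802543]
[390.9563637  129.02348384]
[390.99167381  90.81392778]
```

View pics/w1.png

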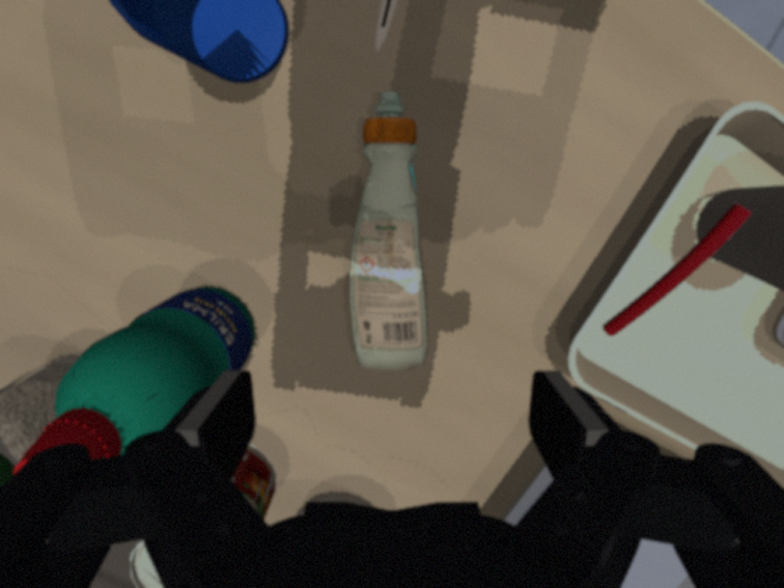

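The wrist view puts the foot at (393,367), the cap at (390,130) and the nozzle tip at (390,92). My projections were (391,360), (391,129) and (391,91), so the pose agrees to within about 3 mm. Next is the grasp.

Run:
```python
from h import *
f=np.array([.5615,.2342,0]);z=np.array([0,0,1.]);a=-2.637;u3=np.array([np.cos(a),np.sin(a),0]);th=np.radians(10)
d=-z*np.cos(th)-u3*np.sin(th);y=-np.cross(z,u3); ro=rv(d,y)
GP=f+u3*.064+z*.0245; tcp=GP-.003*d
manip.move_to(tcp-.08*d,ro)
manip.servo_line(tcp,ro,rate=.12)
print("at",manip.get_position()-tcp,manip.get_contact_force().round(2))
manip.command_gripper(.0,f_grip=35)
print("w",manip.get_width(),manip.get_contact_force().round(2),manip.get_time())
manip.servo_line(tcp+[0,0,.2],ro,rate=.2)
print("w",manip.get_width(),manip.get_contact_force().round(2),manip.get_time(),manip.get_joint_positions().round(2))
save("s2",manip.camera("scene")["image"])
```

```text
at [0.00058791 0.00025226 0.00070055] [-0.25  0.22 -0.09]
w 0.05006635784195739 [-2.81 -1.93  9.07] 4.0583
w 0.04967016761351514 [ 0.11  0.61 -0.73] 5.2083 [ 0.35  0.28  1.94  0.04  0.76 -1.76]
```

View pics/s2.png

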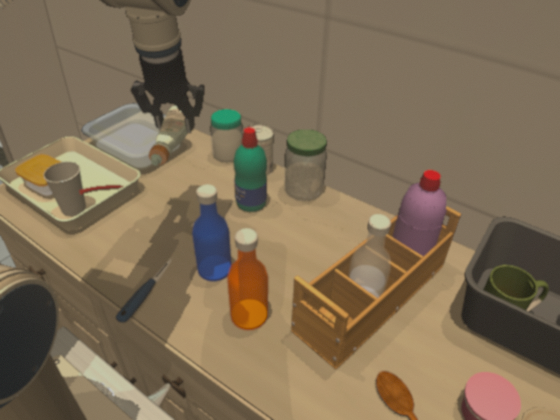

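```bash
cat >> h.py <<'E'
def up(ang,th=np.radians(10),roll=0):
    # held soap upright, tool points at horizontal heading ang, th below horizontal
    hd=np.array([np.cos(ang),np.sin(ang),0]);z=np.array([0,0,1.])
    d=hd*np.cos(th)-z*np.sin(th); y=np.cross(z,hd)
    # tool z must point down (camera up): d x y = +z -> need -y
    return rv(d,-y),d
E
python3 - <<'E'
from h import *
for ang,pos in((100,(.5,.2,.3)),(60,(.52,.2,.3)),(20,(.55,.22,.3)),(20,(.55,.22,.08)),(20,(.58,.22,.3)),(20,(.58,.22,.07))):
    ro,d=up(np.radians(ang)); q=manip.solve_ik(pos,ro); print(ang,pos,None if q is None else q.round(2))
E
```

```text
100 (0.5, 0.2, 0.3) [-0.15  0.59  1.89  1.21  1.63 -0.95]
60 (0.52, 0.2, 0.3) [-0.13  0.45  2.25  1.86  1.25 -1.14]
20 (0.55, 0.22, 0.3) [ 0.37  0.4   2.38  3.17  1.04 -1.58]
20 (0.55, 0.22, 0.08) [ 0.37  1.06  2.28  3.16  1.6  -1.57]
20 (0.58, 0.22, 0.3) [ 0.34  0.42  2.33  3.13  1.   -1.57]
20 (0.58, 0.22, 0.07) [ 0.34  1.06  2.22  3.13  1.54 -1.57]
```

Run:
```python
from h import *
manip.move_to([.5,.2,.3],up(np.radians(100))[0])
manip.move_to([.55,.22,.3],up(np.radians(20))[0])
ro,d=up(np.radians(20))
manip.servo_line([.57,.22,.115],ro,rate=.2)
print(manip.get_time(),manip.get_position(),manip.get_width(),manip.get_joint_positions().round(2),manip.get_contact_force().round(2))
s=manip.camera("scene");t=manip.camera("top")
save("s3",s["image"],(130,60,330,260),3);save("t3",t["image"],(130,130,300,300),3)
```

```text
9.1333 [0.57007956 0.21994911 0.11570303] 0.05001920181462277 [ 0.35  0.95  2.28  3.14  1.49 -1.57] [-0.34  0.14 -0.49]
```

View pics/s3.png

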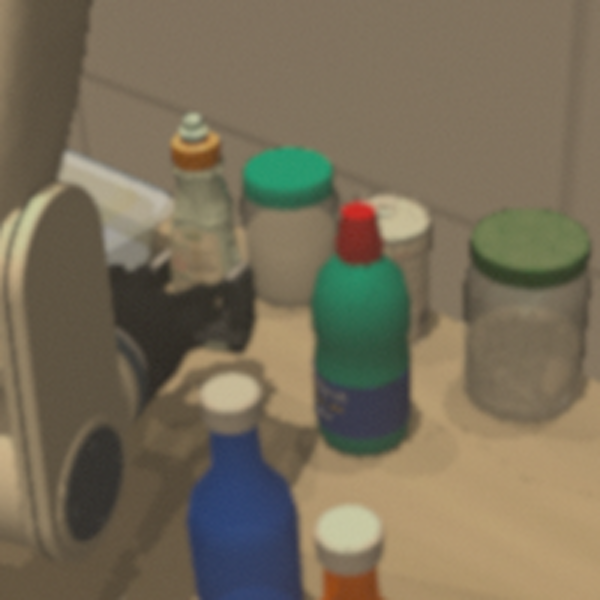

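View pics/t3.png

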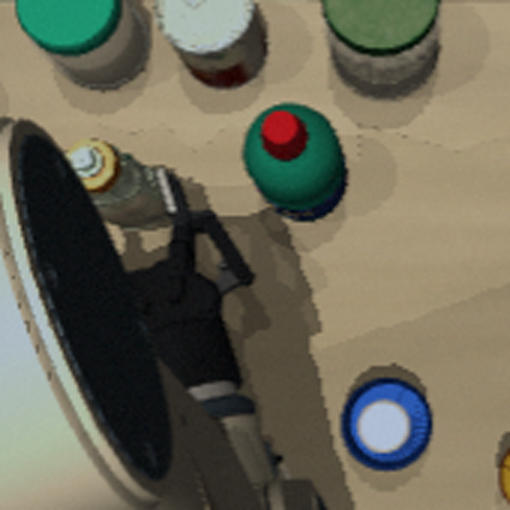

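Run:
```python
from h import *
s=manip.camera("scene");t=manip.camera("top")
k=lambda x,y,a,b:(a+(x+.5)/3-.5,b+(y+.5)/3-.5)
print("tip",two(ray(t,k(87,157,130,130)),ray(s,k(194,119,130,60))))
T=toolT(); gp=T[:3,3]+.003*T[:3,0]; print("gp",gp,"exp tip",gp+[0,0,.124])
print("cap top centre", two(ray(t,k(95,165,130,130)),ray(s,k(196,148,130,60))), gp[2]+.107)
```

```text
tip (array([0.58003674, 0.21889823, 0.23915571]), np.float64(0.0017213578436370463))
gp [0.57297608 0.22112662 0.115823  ] exp tip [0.57297608 0.22112662 0.239823  ]
cap top centre (array([0.57966713, 0.21963818, 0.21693107]), np.float64(0.0013671380113946454)) 0.22282299844709863
```

Run:
```python
from h import *
ro,d=up(np.radians(20))
manip.servo_line([.57,.22,.067],ro,rate=.12)
f0=manip.get_contact_force();p=manip.get_position().copy();zz=.067
for i in range(8):
    F=manip.get_contact_force()-f0
    if F[2]>1.5: break
    zz-=.001; manip.servo_line([.57,.22,zz],ro,rate=.03)
print(i,zz,F.round(2),manip.get_position(),manip.get_time())
manip.command_gripper(.085); 
s=manip.camera("scene");save("s4",s["image"],(130,60,330,260),3)
manip.servo_line(manip.get_position()-d*.07,ro,rate=.12)
print(manip.get_width(),manip.get_time(),manip.get_contact_force().round(2))
s=manip.camera("scene");save("s5",s["image"],(130,60,330,260),3)
```

```text
2 0.065 [1.56 1.38 2.25] [0.57018487 0.22004596 0.06548767] 10.3833
0.08521243553764121 11.6167 [ 0.74  0.51 -0.23]
```

View pics/s5.png

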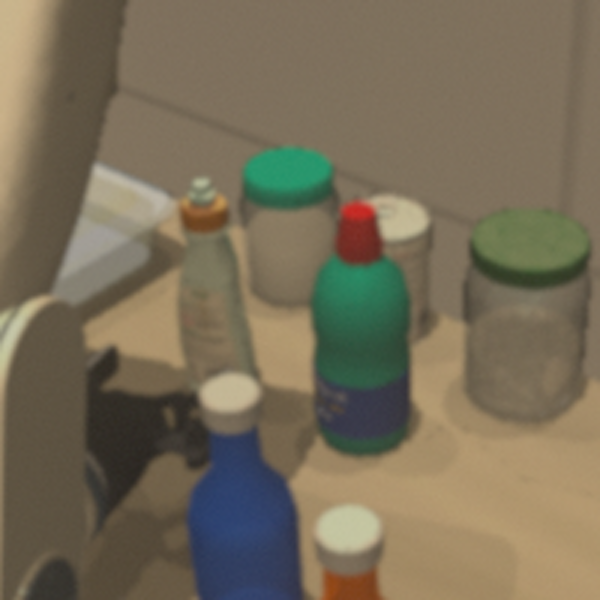

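Run:
```python
from h import *
ro,d=up(np.radians(20))
p=manip.get_position()
manip.servo_line([p[0]-.01,p[1],.3],ro,rate=.25)
manip.move_to([.5,.2,.3],up(np.radians(100))[0])
for a in(110,-70): 
  for a2 in (a-30,):
    for pos,an in(((.5,.2,.3),a),((.58,.222,.17),a),((.569,-.254,.3),a2),((.569,-.254,.175),a2)):
      q=manip.solve_ik(pos,down(np.radians(an))); print(an,pos,None if q is None else q.round(2))
print(manip.get_time())
t=manip.camera("top");save("t6",t["image"],(130,130,300,300),3)
```

```text
110 (0.5, 0.2, 0.3) [ 0.36  0.24  1.78 -0.    1.12 -1.56]
110 (0.58, 0.222, 0.17) [ 0.35  0.52  1.69 -0.    0.93 -1.57]
80 (0.569, -0.254, 0.3) [-0.44  0.37  1.59  0.    1.18 -1.84]
80 (0.569, -0.254, 0.175) [-0.44  0.51  1.69  0.    0.94 -1.84]
-70 (0.5, 0.2, 0.3) [ 0.36  0.24  1.78 -0.    1.12  1.58]
-70 (0.58, 0.222, 0.17) [ 0.35  0.52  1.69 -0.    0.93  1.57]
-100 (0.569, -0.254, 0.3) [-0.44  0.37  1.59  0.    1.18  1.31]
-100 (0.569, -0.254, 0.175) [-0.44  0.51  1.69  0.    0.94  1.31]
14.4167
```

View pics/t6.png

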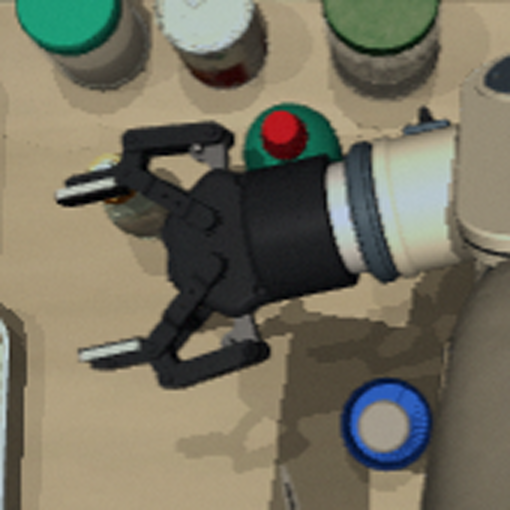

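Run:
```python
from h import *
manip.move_to([.5,.19,.31],down(np.radians(110)))
T=toolT();w=manip.camera("wrist");M=T@np.array(w["mount"])
s=manip.camera("scene");t=manip.camera("top")
np.savez("w7.npz",M=M)
save("w7",w["image"],None,1.4);save("s7",s["image"],(130,60,330,260),3);save("t7",t["image"],(130,130,300,300),3)
b=np.array([.5805,.222,0]);print(manip.get_time(),[ (proj(w,b+[0,0,h],M)*1.4).round() for h in(.171,.188)])
```

```text
15.725 [array([395., 430.]), array([395., 445.])]
```

View pics/w7.png

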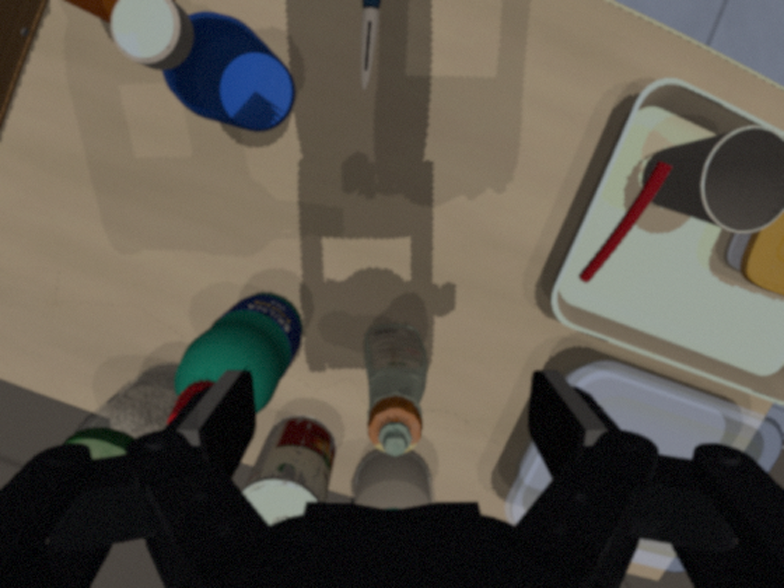

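View pics/t7.png

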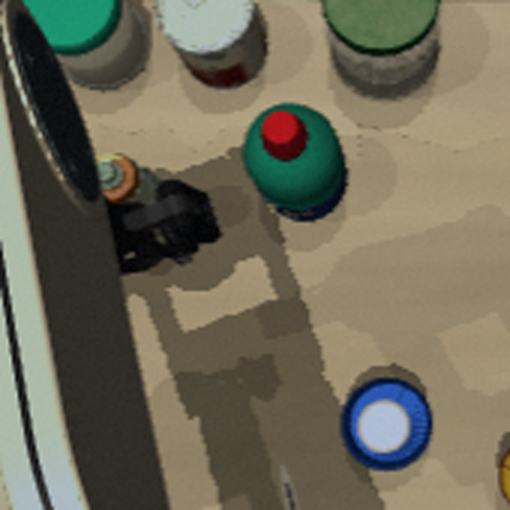

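View pics/s7.png

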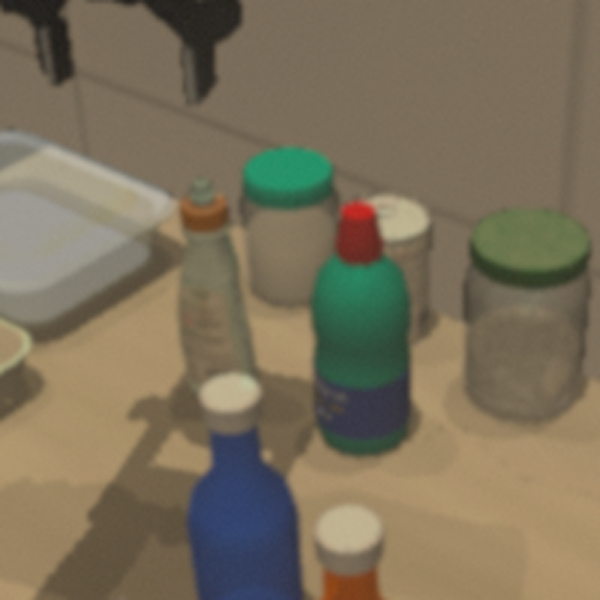

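Run:
```python
from h import *
w=manip.camera("wrist");M=np.load("w7.npz")["M"];t=manip.camera("top");s=manip.camera("scene")
k=lambda x,y,a,b:(a+(x+.5)/3-.5,b+(y+.5)/3-.5)
print("tip wrist",onz(w,(396/1.4,436/1.4),.187,M),"cap",onz(w,(395/1.4,427/1.4),.171,M))
print("tip top/scene",two(ray(t,k(107,172,130,130)),ray(s,k(202,184,130,60))),onz(t,k(107,172,130,130),.187))
h=cv2.cvtColor(w["image"],cv2.COLOR_RGB2HSV)
m=((h[...,0]>4)&(h[...,0]<16)&(h[...,1]>110)).astype(np.uint8); m[:270]=0;m[:,:255]=0;m[:,310:]=0
ys,xs=np.where(m);print(xs.min()*1.4,xs.max()*1.4,ys.min()*1.4,ys.max()*1.4)
```

```text
tip wrist [0.57498194 0.22033847 0.187     ] cap [0.57834258 0.2210801  0.171     ]
tip top/scene (array([0.58106037, 0.21908609, 0.18813762]), np.float64(0.0008426510512919509)) [0.58159054 0.21908386 0.187     ]
361.2 432.59999999999997 397.59999999999997 585.1999999999999
```

Run:
```python
from h import *
ro=down(np.radians(110)); b=np.array([.579,.2207])
manip.move_to([*b,.25],ro)
manip.servo_line([*b,.167],ro,rate=.12)
f0=manip.get_contact_force()
w=manip.camera("wrist");save("w8",w["image"],(180,200,380,420),2.7);T0=toolT()
manip.command_gripper(0,f_grip=45)
print(manip.get_width(),(manip.get_contact_force()-f0).round(2),manip.get_position())
T=toolT();w=manip.camera("wrist");M=T@np.array(w["mount"]);save("w9",w["image"],(180,200,380,420),2.7)
np.savez("w9.npz",M=M,T=T)
print(manip.get_time(),[((proj(w,T[:3,3]*[1,1,0]+[0,0,h],M)-[180,200])*2.7).round() for h in (.171,.188)])
```

```text
0.0319522258977866 [-0.3  -0.13  2.72] [0.5793127  0.22084674 0.167436  ]
17.85 [array([271., 275.]), array([271., 343.])]
```

View pics/w8.png

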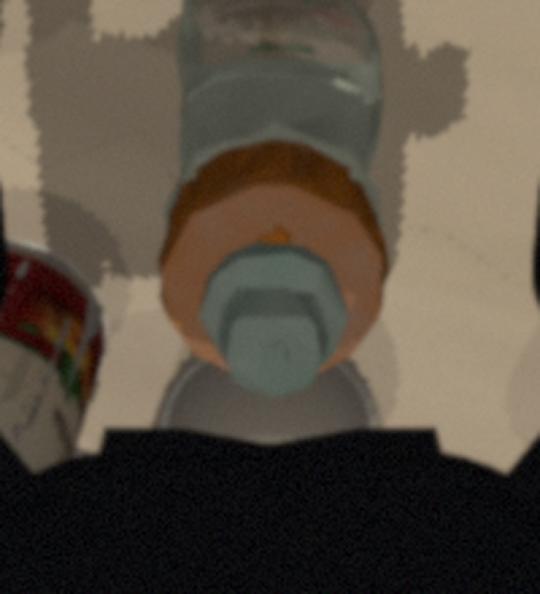

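View pics/w9.png

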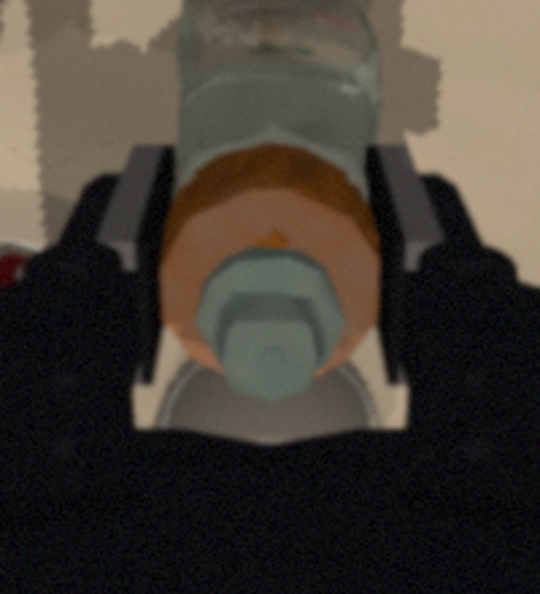

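The grip looks right. The cap sits centred between the pads at (271,284) and the nozzle top is at (270,355), about 1.4 mm outward of the TCP. Next I lift and carry it above the slim cell.

Run:
```python
from h import *
for z in(.40,.42): print(manip.solve_ik([.569,-.254,z],down(np.radians(80.03))))
ro=down(np.radians(110))
manip.servo_line([.579,.2207,.42],ro,rate=.2)
print(manip.get_width(),manip.get_contact_force().round(2))
manip.move_to([.569,-.254,.42],down(np.radians(80.03)))
manip.hold(.3)
T=toolT();w=manip.camera("wrist");M=T@np.array(w["mount"]);np.savez("w10.npz",M=M,T=T)
save("w10",w["image"],None,1.4);s=manip.camera("scene");save("s10",s["image"],(280,20,560,360),1.75);t=manip.camera("top")
save("t10",t["image"],(330,110,450,300),3)
print(manip.get_time(),T[:3,3],manip.get_width())
```

```text
[-4.38952433e-01  2.94015427e-01  1.47688158e+00 -4.44089210e-16
  1.37069564e+00 -1.83573943e+00]
[-4.38952433e-01  2.82187640e-01  1.44960610e+00 -4.44089210e-16
  1.40979891e+00 -1.83573943e+00]
0.03204635332904803 [ 0.44 -0.8  -0.92]
21.45 [ 0.56924826 -0.25341816  0.42000137] 0.03194841324075406
```

View pics/w10.png

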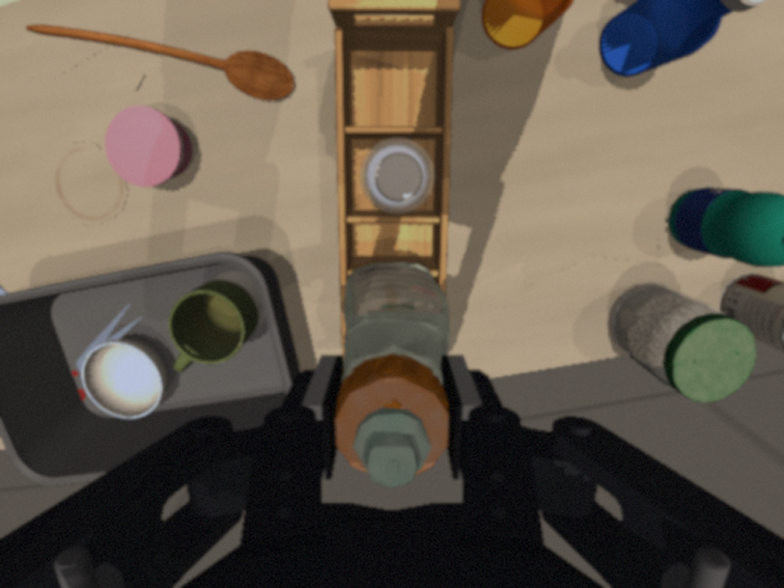

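View pics/s10.png

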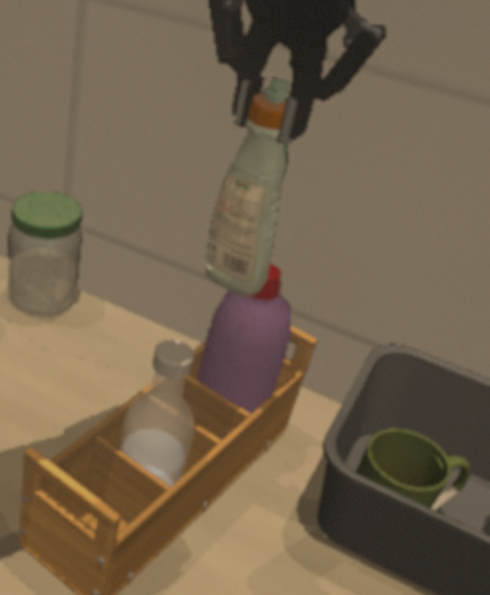

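Run:
```python
from h import *
im=cv2.imread("pics/w10.png")
cv2.imwrite("pics/w10c.png",cv2.resize(im[0:300,320:470],None,fx=2.6,fy=2,interpolation=cv2.INTER_CUBIC)); 
w=manip.camera("wrist");save("w11",w["image"],(230,0,335,230),2.6)
```

```text
(no output)
```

View pics/w11.png

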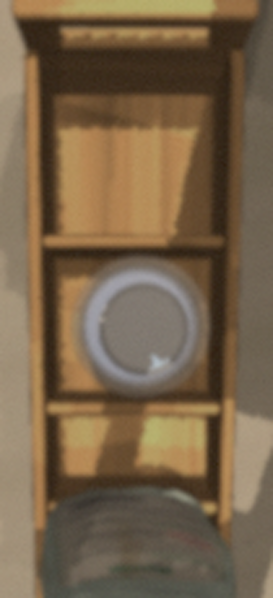

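Run:
```python
from h import *
w=manip.camera("wrist");M=np.load("w10.npz")["M"]
g=lambda x,y:(230+(x+.5)/2.6-.5,(y+.5)/2.6-.5)
yaw0=-.174;ex=np.array([np.cos(yaw0),np.sin(yaw0),0]);ey=np.array([-ex[1],ex[0],0]);c0=np.array([.531,-.2477,0])
for n,p,z in(("d1",(133,242),.095),("d2",(133,409),.095),("d3L",(52,507),.095),("d3R",(212,507),.095),("d1L",(43,242),.095),("d1R",(224,242),.095),("d2L",(47,409),.095),("d2R",(220,409),.095),("Lo",(27,60),.1),("Ro",(243,60),.1),("Lo2",(37,480),.1),("Ro2",(233,480),.1),("panel outer?",(133,18),.142)):
    P=onz(w,g(*p),z,M);d=P-c0;print(n,P.round(4),"local",(d@ex).round(4),(d@ey).round(4))
```

```text
d1 [ 0.4651 -0.2347  0.095 ] local -0.0671 0.0014
d2 [ 0.5456 -0.2486  0.095 ] local 0.0146 0.0017
d3L [ 0.5888 -0.2993  0.095 ] local 0.0658 -0.0408
d3R [ 0.6032 -0.2164  0.095 ] local 0.0656 0.0434
d1L [ 0.4575 -0.2782  0.095 ] local -0.0671 -0.0427
d1R [ 0.4727 -0.1907  0.095 ] local -0.0673 0.0461
d2L [ 0.538  -0.2919  0.095 ] local 0.0146 -0.0423
d2R [ 0.5532 -0.2047  0.095 ] local 0.0144 0.0462
Lo [ 0.3756 -0.2695  0.1   ] local -0.1493 -0.0484
Ro [ 0.3929 -0.17    0.1   ] local -0.1495 0.0526
Lo2 [ 0.5725 -0.3035  0.1   ] local 0.0505 -0.0478
Ro2 [ 0.5898 -0.2038  0.1   ] local 0.0503 0.0534
panel outer? [ 0.3791 -0.2199  0.142 ] local -0.1544 0.001
```

Run:
```python
from h import *
s=manip.camera("scene");t=manip.camera("top");T=toolT()
ex=np.array([np.cos(-.174),np.sin(-.174),0]);b=T[:3,3]+.0014*ex
top=b+[0,0,.188-.167];foot=b-[0,0,.167]
for P in(top,b-[0,0,.003],foot): print("scene",((proj(s,P)-[230,60])*1).round(1), "top",(proj(t,P)).round(1))
save("s12",s["image"],(370,50,480,200),4);a=proj(s,top);f=proj(s,foot);print((a-[370,50])*4,(f-[370,50])*4)
for dx in(-.019,.019):
  for dy in(-.029,.029): print(((proj(s,foot+ex*dx+np.cross([0,0,1],ex)*dy)-[370,50])*4).round())
```

```text
scene [208.7   6.2] top [454.1 156.7]
scene [204.8  23. ] top [446.4 161.2]
scene [181.5 120.5] top [406.8 184. ]
[274.98208775  64.90220566] [166.1966876 522.1530298]
[203. 577.]
[ 77. 509.]
[256. 535.]
[132. 471.]
```

View pics/s12.png

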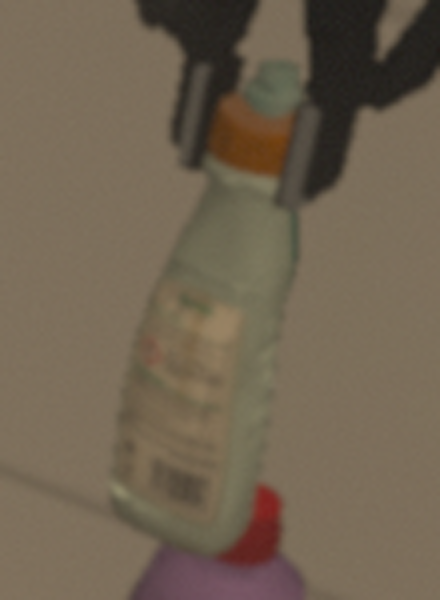

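Run:
```python
from h import *
t=manip.camera("top");save("t12",t["image"],(350,120,480,240),4.5)
```

```text
(no output)
```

View pics/t12.png

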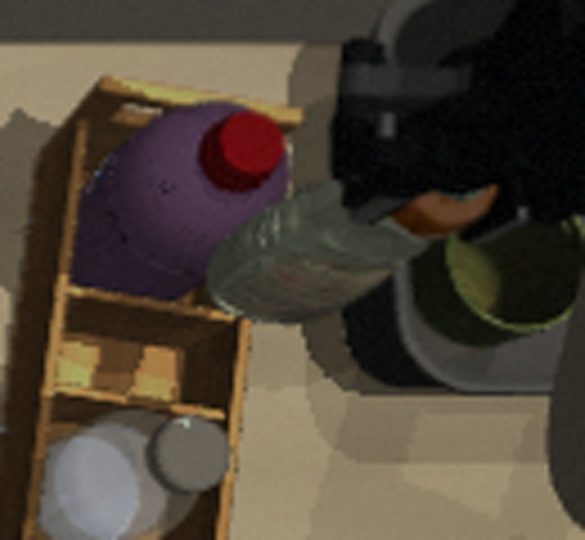

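```bash
cat >> h.py <<'E'
YAW=-.174;EX=np.array([np.cos(YAW),np.sin(YAW),0]);EY=np.array([-EX[1],EX[0],0]);C0=np.array([.531,-.2477,0])+.001*EX+.0018*EY
def cad(x,y,z): return C0+EX*x+EY*y+np.array([0,0,z])
E
python3 - <<'E'
from h import *
p=cad(.039-.0014-.0015+.0005,.003,.284);ro=down(np.radians(80.03))
manip.servo_line([p[0],p[1],.40],ro,rate=.1)
manip.servo_line(p,ro,rate=.15)
T=toolT();t=manip.camera("top");s=manip.camera("scene");w=manip.camera("wrist");M=T@np.array(w["mount"]);np.savez("w13.npz",M=M,T=T)
save("t13",t["image"],(340,130,440,240),5);save("s13",s["image"],(330,130,450,290),3.7);save("w13",w["image"],(200,60,360,330),2.2)
print(manip.get_time(),T[:3,3],p)
E
```

```text
23.1333 [ 0.56950059 -0.24980256  0.28511407] [ 0.56886324 -0.24948192  0.284     ]
```

View pics/t13.png

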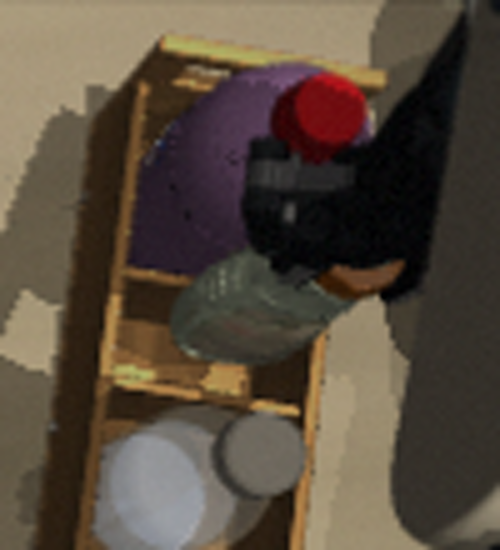

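View pics/s13.png

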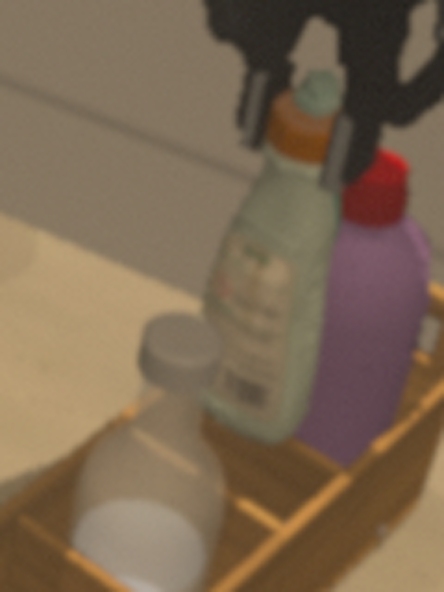

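View pics/w13.png

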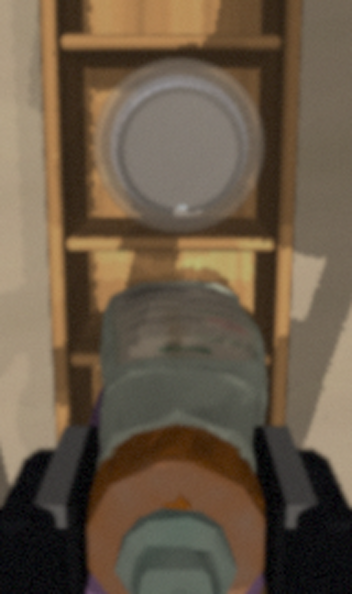

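Run:
```python
from h import *
t=manip.camera("top");s=manip.camera("scene");w=manip.camera("wrist");M=np.load("w13.npz")["M"]
def loc(P): d=P-C0; return (d@EX).round(4),(d@EY).round(4),P[2].round(3)
g=lambda x,y:(200+(x+.5)/2.2-.5,60+(y+.5)/2.2-.5)
k=lambda x,y:(340+(x+.5)/5-.5,130+(y+.5)/5-.5)
for z in(.118,.125,.133): print("wrist near edge",loc(onz(w,g(182,286),z,M)),"L",loc(onz(w,g(102,340),z,M)),"R",loc(onz(w,g(268,340),z,M)),"top near",loc(onz(t,k(225,362),z)),"top left",loc(onz(t,k(172,325),z)))
print("w div2",loc(onz(w,g(170,243),.095,M)),"w div3",loc(onz(w,g(80,360),.095,M)))
print("t div2",loc(onz(t,k(202,393),.095)),"t div3",loc(onz(t,k(155,276),.095)))
print("TCP",loc(manip.get_position()))
```

```text
wrist near edge (np.float64(0.0266), np.float64(0.0043), np.float64(0.118)) L (np.float64(0.049), np.float64(-0.0282), np.float64(0.118)) R (np.float64(0.049), np.float64(0.0395), np.float64(0.118)) top near (np.float64(0.0259), np.float64(-0.0017), np.float64(0.118)) top left (np.float64(0.0387), np.float64(0.0243), np.float64(0.118))
wrist near edge (np.float64(0.0252), np.float64(0.0043), np.float64(0.125)) L (np.float64(0.0471), np.float64(-0.0275), np.float64(0.125)) R (np.float64(0.047), np.float64(0.0386), np.float64(0.125)) top near (np.float64(0.0244), np.float64(0.0003), np.float64(0.125)) top left (np.float64(0.0371), np.float64(0.0261), np.float64(0.125))
wrist near edge (np.float64(0.0236), np.float64(0.0042), np.float64(0.133)) L (np.float64(0.0449), np.float64(-0.0267), np.float64(0.133)) R (np.float64(0.0448), np.float64(0.0375), np.float64(0.133)) top near (np.float64(0.0227), np.float64(0.0026), np.float64(0.133)) top left (np.float64(0.0353), np.float64(0.0281), np.float64(0.133))
w div2 (np.float64(0.0126), np.float64(-0.0007), np.float64(0.095)) w div3 (np.float64(0.0646), np.float64(-0.0407), np.float64(0.095))
t div2 (np.float64(0.0146), np.float64(0.0007), np.float64(0.095)) t div3 (np.float64(0.0657), np.float64(0.0291), np.float64(0.095))
TCP (np.float64(0.0369), np.float64(0.0029), np.float64(0.285))
```

```bash
cat > low.py <<'E'
from h import *
def lower(x,y,z0,z1,ro,step=.006,lim=4.0,rate=.06,gain=0.0003):
    p=cad(x,y,z0); manip.servo_line(p,ro,rate=.06); manip.hold(.1)
    f0=manip.get_contact_force().copy(); z=z0
    while z>z1+1e-6:
        z=max(z-step,z1); manip.servo_line(cad(x,y,z),ro,rate=rate)
        F=manip.get_contact_force()-f0; fx,fy=F@EX,F@EY
        if max(abs(F))>.8: print("z %.3f x %.4f F %.1f %.1f %.1f"%(z,x,fx,fy,F[2]))
        if F[2]>lim: print("STOP");break
        x+=np.clip(gain*fx,-.0006,.0006) if abs(fx)>1 else 0
        y+=np.clip(gain*fy,-.0006,.0006) if abs(fy)>1 else 0
    print("end z",z,"x",x,"y",y,manip.get_position(),manip.get_time()); return x,y,z
E
python3 - <<'E'
from low import *
ro=down(np.radians(80.03))
lower(.0359,.003,.275,.205,ro)
t=manip.camera("top");s=manip.camera("scene");w=manip.camera("wrist")
save("t14",t["image"],(340,130,440,240),5);save("s14",s["image"],(330,130,450,290),3.7);save("w14",w["image"],(200,60,360,330),2.2)
E
```

```text
z 0.251 x 0.0359 F -1.3 0.1 0.2
z 0.245 x 0.0355 F -1.3 0.1 0.0
z 0.239 x 0.0351 F -0.8 1.0 -0.7
z 0.227 x 0.0351 F -1.2 0.7 -0.6
z 0.215 x 0.0348 F -0.8 1.0 -0.6
z 0.209 x 0.0348 F -0.9 0.1 -0.1
z 0.205 x 0.0348 F -0.7 -0.6 -0.6
end z 0.205 x 0.03477377383818158 y 0.003 [ 0.566901   -0.24909038  0.20471181] 26.6833
```

View pics/w14.png

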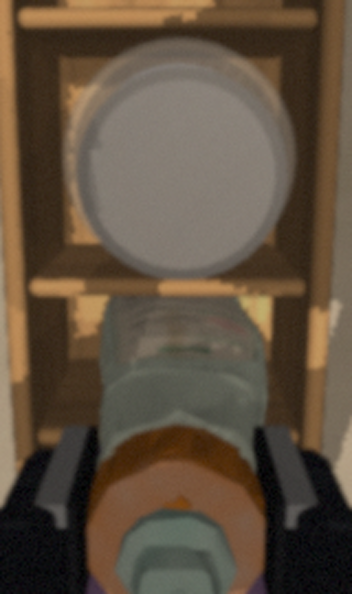

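View pics/t14.png

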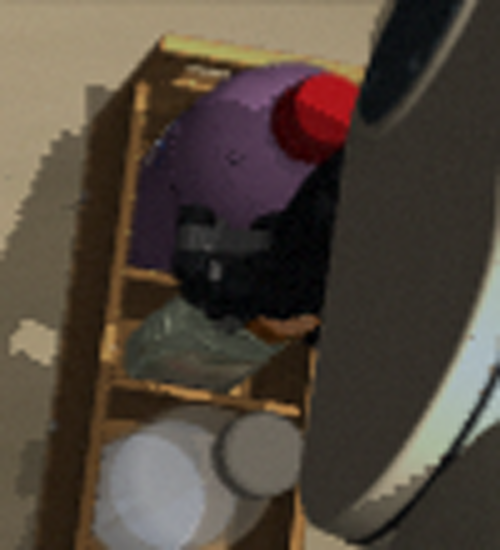

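The soap bottle's foot is inside the slim cell, with the near divider at row 287 of the wrist crop and no contact force of note. I lower it to the floor.

Run:
```python
from low import *
ro=down(np.radians(80.03))
x,y,z=lower(.0348,.003,.2047,.1735,ro,step=.004,lim=2.5)
manip.hold(.2);print(manip.get_contact_force().round(2))
manip.command_gripper(.06)
print(manip.get_width(),manip.get_contact_force().round(2))
manip.servo_line(manip.get_position()+[0,0,.12],ro,rate=.15)
t=manip.camera("top");s=manip.camera("scene");w=manip.camera("wrist")
save("t15",t["image"],(340,130,440,240),5);save("s15",s["image"],(290,130,470,350),2.7);save("w15",w["image"],(180,100,380,420),1.8)
print(manip.get_time())
```

```text
z 0.197 x 0.0348 F 0.4 0.8 -0.8
z 0.193 x 0.0348 F 0.6 1.1 -1.2
z 0.189 x 0.0348 F 0.2 0.9 -1.0
z 0.185 x 0.0348 F 0.7 0.6 -0.4
z 0.181 x 0.0348 F 0.8 0.6 -0.3
z 0.177 x 0.0348 F 1.3 1.0 -0.7
z 0.173 x 0.0352 F -0.3 1.8 10.4
STOP
end z 0.1735 x 0.03518862646991146 y 0.003341827323761923 [ 0.56903387 -0.24938103  0.17547364] 29.1833
[-0.49  1.62 10.15]
0.05990467269472067 [ 0.82 -0.18  0.29]
30.8667
```

View pics/s15.png

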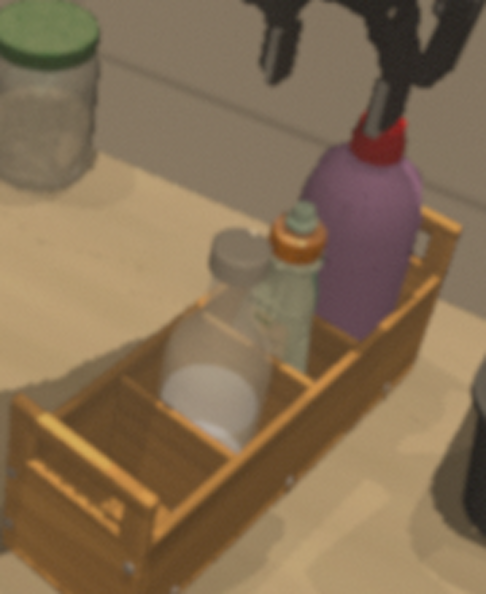

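View pics/w15.png

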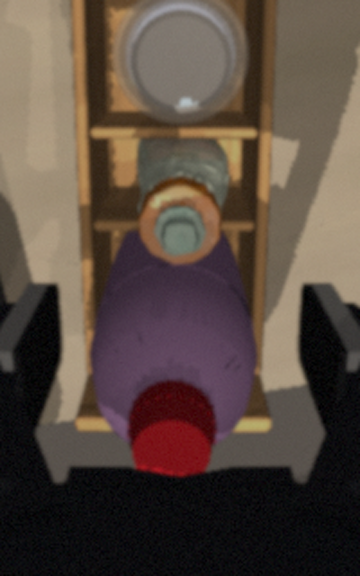

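Run:
```python
from h import *
p=manip.get_position()
manip.servo_line([p[0],p[1],.34],down(np.radians(80.03)),rate=.25)
manip.move_to([.56,.095,.34],down(np.radians(95)))
T=toolT();w=manip.camera("wrist");M=T@np.array(w["mount"]);np.savez("w16.npz",M=M)
t=manip.camera("top");s=manip.camera("scene")
save("w16",w["image"],(150,100,430,400),2);save("s16",s["image"],(200,100,320,230),4);save("t16",t["image"],(330,110,450,300),3)
print(manip.get_time(),[((proj(w,[.611,.1025,h],M)-[150,100])*2).round() for h in(0,.195)])
```

```text
32.6417 [array([266., 219.]), array([270., 332.])]
```

View pics/w16.png

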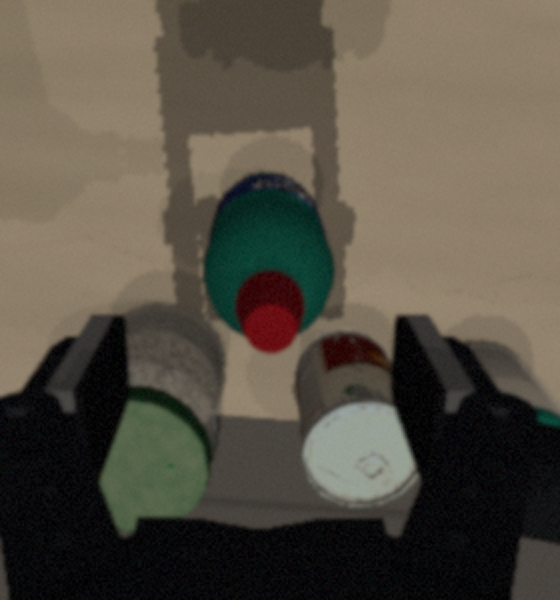

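View pics/t16.png

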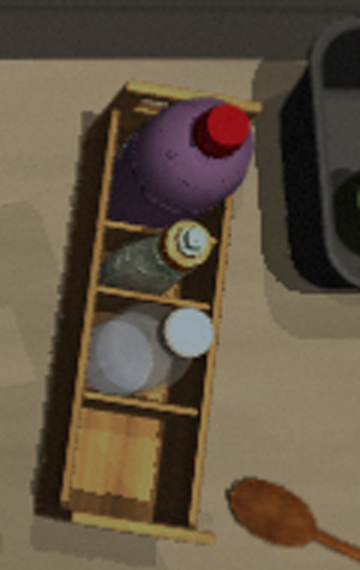

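The cleaner's red cap top is at (271,328), against a prediction of (270,332), so its position holds. In the top view the soap is in the slim cell, cap at (187,243), and the neighbours haven't moved. Now I take the cleaner by its cap.

Run:
```python
from h import *
t=manip.camera("top");P=onz(t,(330+191.5/3,110+240/3),.196);print("soap tip local",(P-C0)@EX,(P-C0)@EY)
ro=down(np.radians(95));b=[.6102,.1027]
manip.move_to([*b,.26],ro); manip.servo_line([*b,.185],ro,rate=.12)
f0=manip.get_contact_force()
manip.command_gripper(0,f_grip=70)
print(manip.get_width(),(manip.get_contact_force()-f0).round(2),manip.get_position())
T=toolT();w=manip.camera("wrist");M=T@np.array(w["mount"]);save("w17",w["image"],(180,200,380,420),2.7)
print(manip.get_time(),[((proj(w,T[:3,3]*[1,1,0]+[0,0,h],M)-[180,200])*2.7).round() for h in (.195,)])
manip.servo_line([*b,.23],ro,rate=.1); manip.hold(.2)
print(manip.get_width(),(manip.get_contact_force()-f0).round(2))
```

```text
soap tip local 0.03729657632090669 0.00453777409153649
0.02662132049893303 [-1.21 -0.28  7.32] [0.61083201 0.10287604 0.18637687]
34.3833 [array([273., 292.])]
0.027037357798808094 [-0.51 -0.13 -3.2 ]
```

View pics/w17.png

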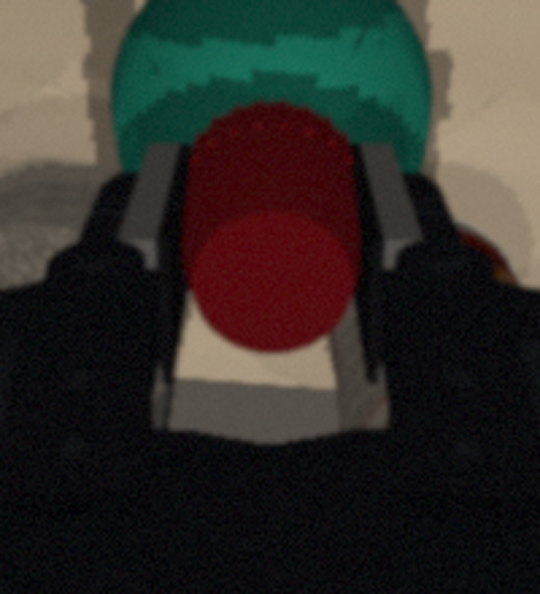

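Run:
```python
from h import *
ro=down(np.radians(95));ro2=down(np.radians(80.03))
manip.servo_line([.6102,.1027,.40],ro,rate=.2)
manip.move_to(cad(-.112,0,.40),ro2)
manip.servo_line(cad(-.112,0,.365),ro2,rate=.1)
manip.hold(.2)
T=toolT();w=manip.camera("wrist");M=T@np.array(w["mount"]);np.savez("w18.npz",M=M)
t=manip.camera("top");s=manip.camera("scene")
save("w18",w["image"],(130,50,430,420),1.6);save("s18",s["image"],(260,60,420,360),2);save("t18",t["image"],(320,180,450,310),4.5)
print(manip.get_time(),manip.get_width(),T[:3,3],cad(-.112,0,.365))
b=T[:3,3]-.0015*EX
print("scene exp top,foot",[((proj(s,b+[0,0,h])-[260,60])*2).round() for h in(.01,-.185)],"top exp",[((proj(t,b+[0,0,h])-[320,180])*4.5).round() for h in(.01,-.185)])
```

```text
38.45 0.026456429771641976 [ 0.42242329 -0.226884    0.36576838] [ 0.4219877  -0.22671049  0.365     ]
scene exp top,foot [array([202., 180.]), array([167., 403.])] top exp [array([469., 373.]), array([294., 375.])]
```

View pics/s18.png

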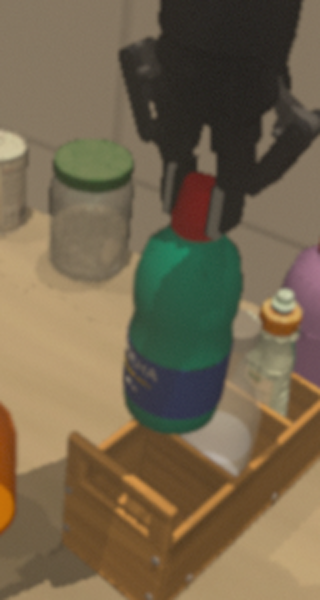

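View pics/t18.png

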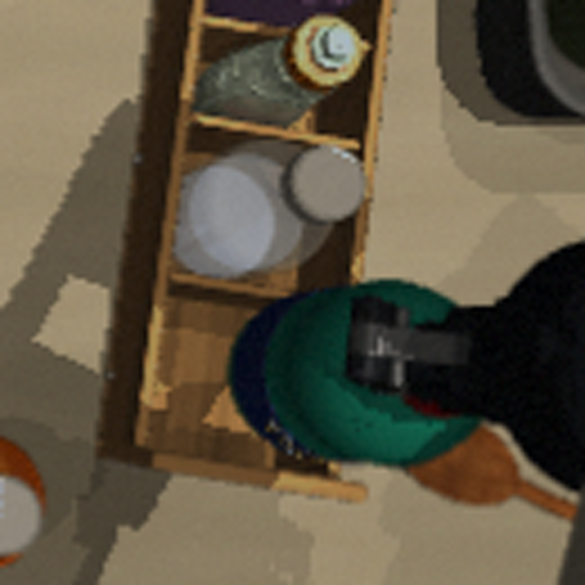

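Run:
```python
from low import *
ro2=down(np.radians(80.03))
lower(-.1125,0,.365,.295,ro2,step=.012,lim=4,rate=.1)
T=toolT();w=manip.camera("wrist");M=T@np.array(w["mount"]);np.savez("w19.npz",M=M)
t=manip.camera("top");s=manip.camera("scene")
save("w19",w["image"],(130,50,430,420),1.6);save("s19",s["image"],(260,60,420,360),2);save("t19",t["image"],(320,180,450,310),4.5)
```

```text
z 0.353 x -0.1125 F -0.2 1.0 -0.8
z 0.341 x -0.1125 F 0.4 1.4 0.3
z 0.329 x -0.1125 F -0.4 1.1 -0.4
z 0.317 x -0.1125 F 0.2 1.1 0.6
z 0.305 x -0.1125 F -0.0 1.2 -0.6
end z 0.295 x -0.1125 y 0.0017614856501060624 [ 0.42144413 -0.22469709  0.29481721] 40.3833
```

View pics/w19.png

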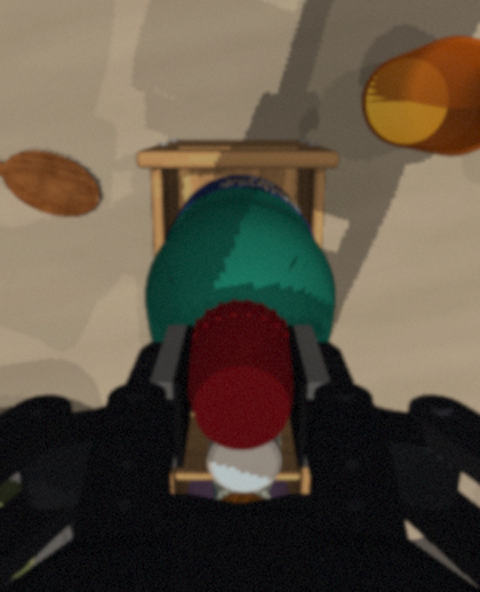

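View pics/t19.png

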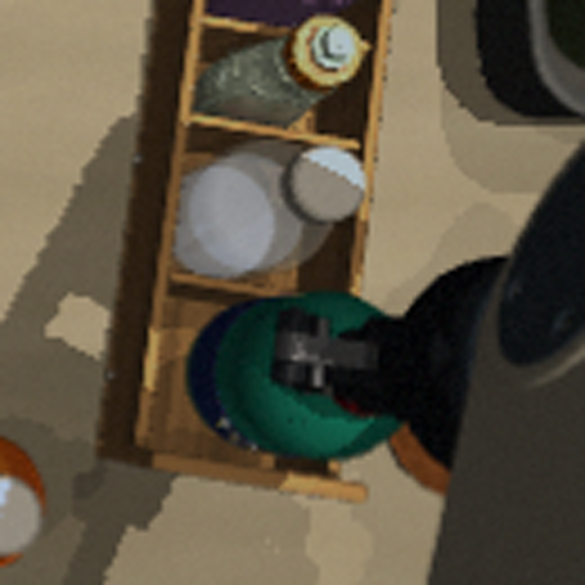

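View pics/s19.png

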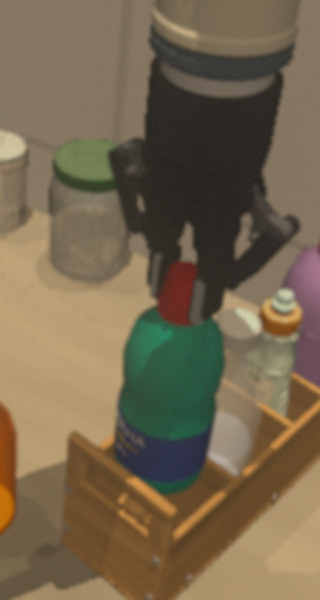

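Run:
```python
from low import *
ro2=down(np.radians(80.03))
x,y,z=lower(-.1125,.001,.295,.21,ro2,step=.007,lim=4,rate=.08)
if z<.2101:
    lower(x,y,.21,.1925,ro2,step=.003,lim=3)
t=manip.camera("top");s=manip.camera("scene")
save("s20",s["image"],(260,60,420,360),2);save("t20",t["image"],(320,180,450,310),4.5)
```

```text
z 0.267 x -0.1125 F 0.6 -0.6 0.9
z 0.260 x -0.1125 F 0.2 -0.4 1.1
z 0.253 x -0.1125 F 0.9 0.1 -0.5
z 0.246 x -0.1125 F -0.7 -0.5 -0.2
z 0.232 x -0.1125 F 0.9 0.3 0.0
z 0.225 x -0.1125 F 0.2 0.6 -1.3
end z 0.21 x -0.1125 y 0.001 [ 0.42170737 -0.22566369  0.21010186] 44.1333
z 0.204 x -0.1125 F 0.5 -1.0 0.8
z 0.195 x -0.1125 F 0.6 -1.1 1.2
z 0.193 x -0.1125 F -2.6 1.2 18.7
STOP
end z 0.1925 x -0.1125 y 0.0003674718643524973 [ 0.42283352 -0.22691676  0.19447934] 45.9833
```

View pics/s20.png

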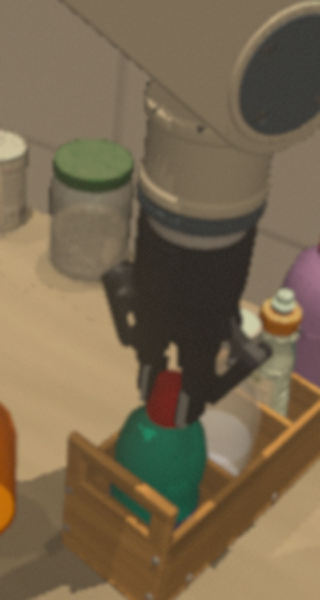

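The cleaner met the floor at TCP z 0.1945 (expected 0.1944). I release it, back off and check.

Run:
```python
from h import *
ro2=down(np.radians(80.03))
manip.command_gripper(.055); print(manip.get_contact_force().round(2))
p=manip.get_position();manip.servo_line([p[0],p[1],.33],ro2,rate=.15)
manip.move_to([.4,.1,.4],down(np.radians(100)))
t=manip.camera("top");s=manip.camera("scene")
save("s21",s["image"],(230,100,480,360),2.2);save("t21",t["image"],(330,120,440,300),3.3)
print(manip.get_time())
```

```text
[-0.56  0.2   0.61]
48.9
```

View pics/s21.png

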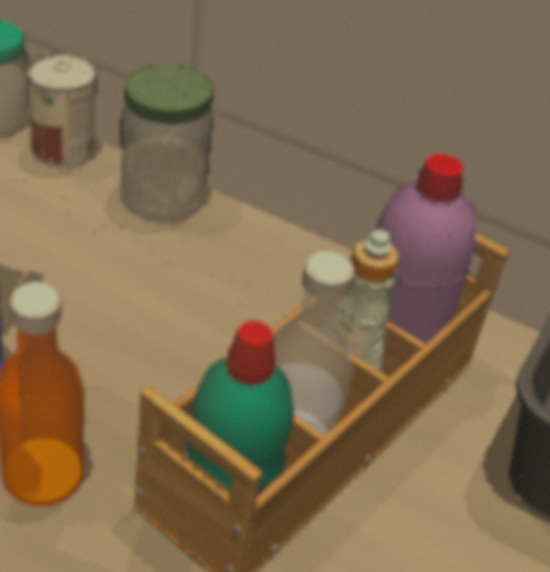

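View pics/t21.png

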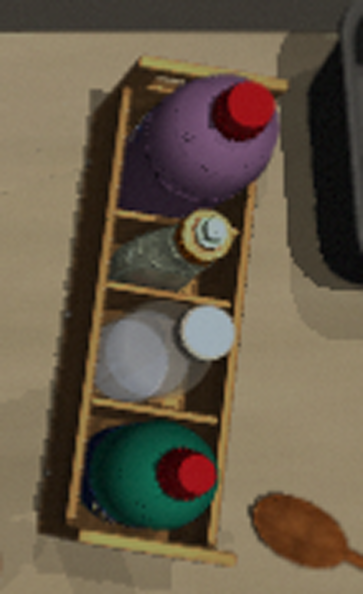

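Run:
```python
from h import *
t=manip.camera("top");s=manip.camera("scene")
k=lambda x,y:(330+(x+.5)/3.3-.5,120+(y+.5)/3.3-.5); g=lambda x,y:(230+(x+.5)/2.2-.5,100+(y+.5)/2.2-.5)
for n,a,b,z in(("soap tip",(211,230),(378,240),.196),("clean cap top",(197,470),(255,333),.203),("glass cap top",(208,331),(329,266),.206),("purple cap top",(248,107),(442,164),.228)):
    P,e=two(ray(t,k(*a)),ray(s,g(*b)));d=P-C0;print(n,"local",(d@EX).round(4),(d@EY).round(4),P[2].round(4),"exp z",z,"gap",e.round(4))
manip.sign_off()
```

```text
soap tip local 0.0396 0.004 0.1916 exp z 0.196 gap 0.0003
clean cap top local -0.1111 -0.0006 0.2017 exp z 0.203 gap 0.0019
glass cap top local -0.0267 0.0034 0.2064 exp z 0.206 gap 0.0005
purple cap top local 0.1099 0.0012 0.2287 exp z 0.228 gap 0.0001
the job is handed in; nothing more can be done
```

The job is handed in after about 49 s of the 72 s. Both bottles are in their cells as far as the cameras show, but the sign-off gives no verdict.

- **Soap:** I gripped the lying bottle low on its body, turned it upright, stood it on the worktop and released it. I then took it by its cap from above and lowered it into the slim cell. It touched the floor at the expected height.
- **Cleaner:** I lifted it by its red cap and lowered it into the end cell. It touched the floor at the expected height (TCP z 0.1945 m, expected 0.1944 m).

The final two-view check measured the tops of the bottles in the caddy's frame:

| Bottle | x measured (mm) | x of its cell (mm) | y (mm) | Top height measured / expected (mm) |
|---|---|---|---|---|
| Soap | 39.6 | 39 | 4 | 192 / 196 |
| Cleaner | -111 | -114 | -1 | 202 / 203 |
| Glass | -27 | -28 | 3 | 206 / 206 |
| Purple | 110 | 112 | 1 | 229 / 228 |

- **Disagreements:** The soap's tip reads 4 mm low, which I put down to picking the pixel rather than a real gap. While I held the soap by its cap, my tilt estimates ranged from 0 to 2 degrees. The cameras disagreed by a few millimetres on where its foot was. It still went in without side contact of note.
- **Nothing else moved:** In the last pictures the jar, the tin and the orange look-alike are standing where they were. The blue one is mostly outside those last crops, and the arm never went near it. The arm is clear of everything.

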